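# Seat the tile bat in the banding wheel

## Task

Push the loose terracotta disc across the top of the banding wheel until it drops fully home, lying flat in the round recess in the middle, and take your fingers off it. Then press down on the middle of the seated disc with a fingertip to make sure that it is bedded, and draw back clear. Slide the disc only: never lift it off the wheel or push it over the wheel's outer edge, and leave the two jars and the brush where they are.

Things in the scene. Friction and masses are not known exactly. Their poses are not given: they have to be found in the camera images.
- recess_mouth (a point): Centre of the mouth of a round recess, in the plane of the banding wheel's flat top, 60 mm above the bench; z axis up. The wheel, a low silver metal turntable 280 mm across on a dark foot, is locked: it neither turns nor shifts. The recess, in its middle, is 74 mm in diameter, 10 mm deep, sharp-edged, with a flat dark floor. The wheel's place on the bench varies.
- bat_center (a point): Centre (half-way up) of the loose terracotta-orange disc (tile bat): 70 mm in diameter, 10 mm thick, about 80 g. It starts flat on the wheel's top on any side of the recess, 75 to 100 mm from centre to centre, this point 5 mm above the wheel's top. Seated, its top is flush with the wheel's top and this point 5 mm below it. z is the disc's axis.
- jar: Bystander: small orange terracotta jar with a pointed lid, one solid piece, 66 mm wide, 106 mm tall, standing on the bench beside the wheel; origin at the centre of its underside.
- dark_jar: Bystander: small black jar with a pointed lid, one solid piece, 63 mm wide, 101 mm tall, standing on the bench on the other side of the wheel; origin at the centre of its underside.
- brush: Bystander: wooden brush 160 mm long lying on the bench to the left of the wheel; origin under its middle, x axis along it.
There are look-alikes about, which are no part of the job. There is more than one size of the part that bears bat_center; the job needs the smallest.

How it is judged (in metres and radians):
On the way, in this order (a step that is already met when the one before it is completed fails the run):
1. the disc lies flat in the recess and the fingers are off it (horizontal distance between bat_center and recess_mouth below 0.004 m and z of bat_center in the frame of recess_mouth below -0.0035 m and angle between bat_center's own z axis and vertical below 0.05 rad and contact force between the fingers and bat below 0.2 N), for 0.2 s.
2. the seated disc is pressed down in its middle with at least 2 N (contact force between the fingers and bat above 2 N and horizontal distance between the grasp point and bat_center below 0.03 m and z of bat_center in the frame of recess_mouth below -0.0035 m), for 0.1 s.
At the end, for the whole second after the job is handed in: The disc lies flat in the recess (centre within 4 mm of the recess's centre, its middle at least 3.5 mm below the wheel's top, tilted less than 0.05 rad) and at rest; both jars and the brush are within 15 mm of where they stood (horizontal distance between bat_center and recess_mouth below 0.004 m and z of bat_center in the frame of recess_mouth below -0.0035 m and angle between bat_center's own z axis and vertical below 0.05 rad and linear speed of bat below 0.01 m/s and distance of each of jar, dark_jar, brush from where it was at the start of the episode below 0.015 m); the robot touches nothing.
It fails at once if the disc is lifted: its middle more than 17 mm above the wheel's top (12 mm above where it slides) (z of bat_center in the frame of recess_mouth above 0.017 m).
It fails at once if the disc falls off the wheel (z of bat_center in the frame of recess_mouth below -0.015 m).
It fails at once if the terracotta disc is struck or pressed with more than 60 N (contact force between the fingers and bat above 60 N).
It fails at once if a jar or the brush is shifted by more than 15 mm (distance of any of jar, dark_jar, brush from where it was at the start of the episode above 0.015 m).
It fails at once if a jar is tipped (angle between any of jar, dark_jar's own z axis and vertical above 0.3 rad).
It also fails if it takes over 42 s, if anything falls off the work surface, if the arm or the gripper's body presses on something with over 40 N, if the wrist force passes 120 N, or if a joint passes its speed limit or range.

## Robot

A 6-joint arm with a two-finger parallel gripper is mounted at the origin on the work surface. World frame = base frame: x ahead of the robot, y to its left, z up, the work surface at z = 0. Lengths are in mm, angles in rad, forces in N, time in s.
With the tool pointing down it reaches from about 250 to 850 mm from the base axis. Payload 12.5 kg.
Tool frame: the origin (TCP) lies on the mounting face of the last link; the fingertips stand manip.nose_length ahead of it and the grasp point (between the pads) lies 167 mm ahead of it (manip.nose_length is the distance from the TCP to the fingertips, in mm); z points along the fingers, y is the line along which they close (so a half turn about z gives the same grasp; the last joint's range is limited). The gripper opens to 93 mm and grips with 3 to 60 N. Pads are 15 mm wide; open, the fingers measure 128 mm over their backs; the gripper's body (75 mm by 188 mm) begins 65 mm behind the grasp point.
Start: joints at [1.085, 0.351, 1.652, -0, 1.139, -0.085], TCP at [214.554, 506.411, 404.733] pointing down, gripper open.
Joint ranges: [-2.75, 2.75], [-0.79, 2.1], [0.01, 2.65], [-1.57, 4.71], [0.07, 3.14], [-2.87, 2.87]. Speed limits (rad/s): [2.22, 2.22, 2.79, 3.14, 3.14, 3.14].

## Interface

Orientations are given as a rotation vector (axis times angle).
In Python, from bench import manip gives the robot as it stands.
- The arm moves only by the tool servo_tool, never from a script. Its argument "motion" is a list that holds one entry, the list of rows, each a list of 7 numbers: the turn, a rotation vector about the tool's x, y, z in degrees, then the shift along the tool's x, y, z in m, then the opening in per cent of the stroke, from 0 (shut) to 100 (fully open). A call has 1 to 12 rows; each row is the pose to reach, as a shift and turn from the pose commanded when the call began, along the tool's axes at that moment; what a row does not reach only later rows make up. A row lasts 1/12 s, in which the tool goes at most 41.7 mm and 7.16 degrees, less where a joint would pass 70% of its speed; a pose out of reach is approached as far as the arm can. A call with a gripper value outside its range is refused whole. The fingers move at their own pace and stop on an object; the grip force is fixed at half the most. Time passes only in rows, so rows that repeat a pose let the fingers close. It gives the time, the measured TCP pose, the force, the opening and the grip force at its end, in the units of the state.
- manip.sense(): the state, without advancing time (a new reading comes with each control period).
- manip.get_image(name): name is "side" or "top"; returns the picture (400x640x3 uint8, red, green, blue); there is no depth.
- manip.calibration(name): a dict with "mtx" (3x3 intrinsics, pixels), "origin" and "rotation" of the camera in the world. Camera axes: x right, y down, z forward; pixel columns grow to the right and rows downward; lengths in mm; the calibration is good to about 2 mm. A picture is of the moment at which its call begins. calibration takes no time and is no camera call.
- manip.close_job(): hands the job in; it is judged then, once.
Trained networks look in the newest picture that a camera, given by its name, has taken for a name from the list of things; names that differ only in an ending like _2 or _b are one class to them, and where a whole thing is asked for, a point or a joint stands for the part that bears it (a point fixed in the world has none). Each returns a list of dicts, best first, with "confidence" (0 to 1); they miss things now and then, are a little off and sometimes report something else, mostly with a low value. They report only what shows in the picture. A call takes as long as a camera call. They do not tell look-alikes from the thing itself.
- manip.boxes_of(camera, name): "at" ([x, y, z] in mm, in world coordinates, good to about 4 mm: the middle of the surface that is visible of it).
- manip.outline_of(camera, name): "region" (400x640 bool, what is visible of it).
- manip.place_of(camera, name): "at" ([x, y, z] in mm, in world coordinates, good to about 4 mm: a listed point, or the origin of a listed thing).
The state is a dict: "clock": time; "joint_pos": joint angles; "joint_vel": joint speeds; "joint_torque": joint torques, N m; "position": TCP position; "ee_rot": TCP orientation; "wrist_force": force on the tool from outside, world axes, zero at the start; "torque": the same for the moment, N m; "width": opening from 0.0 (shut) to 1.0 (fully open); "grasp_force": force on a finger pad.
Only numpy, scipy, OpenCV 4.12 (cv2) and the standard library are available. Lean on these libraries where they do the work, as an engineer would, in place of code of your own. Each camera call takes 0.05 s, during which the arm holds its last target. There are 200 camera calls.

## Working session

There is one attempt and no reset: what is moved stays moved. The work goes in short steps, Python scripts to look and compute and a tool call to move; the robot and the scene stay as the last step left them, time stands still between calls to the robot, and variables do not carry over. Pictures are saved under pics/ and viewed, at most 10 in all, crops included, and the job is handed in when it is done.

Besides the shell and the picture viewer there is one more tool, called after ">>>" by a JSON object that holds its "method" and its "body". servo_tool: Moves the arm, as the interface text tells. Its arguments: {"type":"object","properties":{"motion":{"type":"array"}},"required":["motion"]}

```bash
mkdir -p pics
python3 - <<'E'
from bench import manip
import cv2
for c in("top","side"):
    im=manip.get_image(c); cv2.imwrite(f"pics/{c}0.png",im[:,:,::-1])
    for n in("recess_mouth","bat_center","jar","dark_jar","brush"):
        print(c,n,[( [round(float(v)) for v in d["at"]],round(d["confidence"],2)) for d in manip.place_of(c,n)])
    k=manip.calibration(c);print(k)
s=manip.sense();print(manip.nose_length,s)
E
```

```text
top recess_mouth [([579, -68, 59], 0.87)]
top bat_center [([650, -15, 61], 0.82), ([584, 193, 8], 0.61), ([836, -26, 9], 0.57)]
top jar [([448, 356, 0], 0.63), ([619, 295, 4], 0.34)]
top dark_jar [([434, -337, -2], 0.88)]
top brush [([617, 295, 5], 0.69)]
{'mtx': array([[362.40328047,   0.        , 318.95613133],
       [  0.        , 362.40328047, 197.53036448],
       [  0.        ,   0.        ,   1.        ]]), 'origin': array([ 429.97046672,   17.98314441, 1090.62244586]), 'rotation': array([-2.14070914,  2.13424999, -0.23278957])}
side recess_mouth [([576, -68, 59], 0.57)]
side bat_center [([836, -23, 12], 0.82), ([646, -17, 64], 0.77), ([583, 189, 13], 0.76)]
side jar [([448, 361, 5], 0.95)]
side dark_jar [([436, -341, -3], 0.73)]
side brush []
{'mtx': array([[370.12129164,   0.        , 323.77916399],
       [  0.        , 370.12129164, 200.97618605],
       [  0.        ,   0.        ,   1.        ]]), 'origin': array([508.47539711, 631.32187215, 643.07048464]), 'rotation': array([-0.21376678,  2.80435966, -1.23978698])}
186.1 {'clock': 0.6, 'joint_pos': array([ 1.08538040e+00,  3.50718226e-01,  1.65183270e+00, -5.89148980e-06,
        1.13912732e+00, -8.45868488e-02]), 'joint_vel': array([-0.00071878, -0.00066788,  0.00023604,  0.00105199, -0.00074851,
        0.00051922]), 'joint_torque': array([-2.22479707e-05, -4.97062683e+01, -2.85413700e+01,  6.99990895e-02,
        2.20012752e-02, -2.62521917e-05]), 'position': array([214.55952795, 506.39807404, 404.71012273]), 'ee_rot': array([-6.25406845e-01, -3.07869318e+00,  1.31388061e-04]), 'wrist_force': array([ 0.2601053 , -0.56532522,  0.13309278]), 'torque': array([-0.01436792,  0.03188794,  0.01060782]), 'grasp_force': 0.0, 'width': 1.0001519932213807}
```

View pics/top0.png

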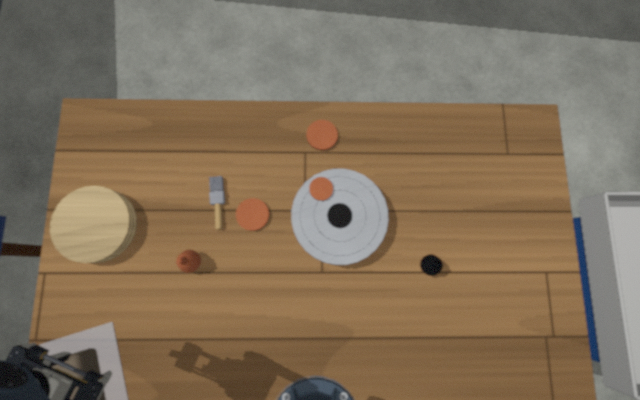

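View pics/side0.png

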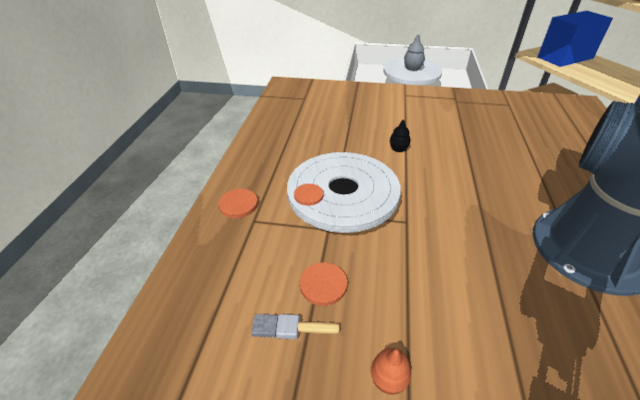

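The top view shows the wheel centred near (340,217), with its dark recess at (340,215) and the small disc at (321,189). The discs at (322,134) and (253,214) lie on the bench and are look-alikes. The side view agrees: disc (308,194), recess (343,186). I'll refine both positions from the pixels.

```bash
cat > h.py <<'E'
from bench import manip
import cv2, numpy as np
from scipy.spatial.transform import Rotation as Rn
def project(c,p):
    k=manip.calibration(c); q=(np.atleast_2d(p)-k["origin"])@Rn.from_rotvec(k["rotation"]).as_matrix()
    q=q@k["mtx"].T; return q[:,:2]/q[:,2:]
def plane(c,uv,z):
    k=manip.calibration(c); d=Rn.from_rotvec(k["rotation"]).as_matrix()@np.linalg.solve(k["mtx"],[*uv,1])
    return (k["origin"]+d*(z-k["origin"][2])/d[2])[:2]
def blob(mask,near):
    n,l,s,ce=cv2.connectedComponentsWithStats(mask.astype(np.uint8))
    i=1+np.argmin(np.linalg.norm(ce[1:]-near,axis=1)); return l==i, s[i,4], ce[i]
def find(c,im,z,near,kind):
    a=im.astype(int); hsv=cv2.cvtColor(im,cv2.COLOR_RGB2HSV)
    m=(a[...,0]-a[...,2]>70)&(a[...,1]<0.62*a[...,0]) if kind=="o" else a.max(2)<60
    m,area,ce=blob(m,project(c,[*near,z])[0])
    p=np.array([plane(c,(u,v),z) for v,u in zip(*np.nonzero(m))])
    (x,y),r=cv2.minEnclosingCircle(p.astype(np.float32))
    return p.mean(0).round(1),(round(x,1),round(y,1),round(r,1)),area
E
python3 - <<'E'
from h import *
for c in("top","side"):
    im=cv2.imread(f"pics/{c}0.png")[:,:,::-1].copy()
    print(c,"disc",find(c,im,70,(650,-15),"o"),"hole(floor/dark)",find(c,im,60,(578,-68),"d"))
    # wheel rim check
    print([im[tuple(project(c,[578,-68,60])[0][::-1].astype(int))], im[tuple(project(c,[650,-15,70])[0][::-1].astype(int))]])
E
```

```text
top disc (array([649.6, -19. ]), (649.4, -18.8, 29.7), np.int32(301)) hole(floor/dark) (array([572.9, -72.7]), (573.1, -72.0, 33.0), np.int32(401))
[array([34, 32, 33], dtype=uint8), array([170, 105,  72], dtype=uint8)]
side disc (array([648.6,  -9.6]), (648.4, -10.4, 36.5), np.int32(471)) hole(floor/dark) (array([572.5, -63.5]), (572.8, -64.7, 34.4), np.int32(331))
[array([27, 27, 27], dtype=uint8), array([221, 125,  83], dtype=uint8)]
```

Run:
```python
from h import *
from scipy.optimize import least_squares
t=np.linspace(0,2*np.pi,180,endpoint=False)
def circ(x,y,r,z): return np.c_[x+r*np.cos(t),y+r*np.sin(t),0*t+z]
# fit circle contrast: mean gradient outward across projected circle, subpixel
def fit(c,im,r,z,x0,ch):
    g=cv2.GaussianBlur(ch(im.astype(np.float32)),(0,0),0.7)
    def samp(x,y,rr):
        uv=project(c,circ(x,y,rr,z)).astype(np.float32)
        return cv2.remap(g,uv[None,:,0],uv[None,:,1],cv2.INTER_LINEAR)[0]
    best=max(((abs(np.mean(np.clip(samp(x,y,r+3)-samp(x,y,r-3),-90,90))),x,y) for x in np.arange(x0[0]-12,x0[0]+12.5) for y in np.arange(x0[1]-12,x0[1]+12.5)))
    return [round(float(v),1) for v in best]
sat=lambda a:a[...,0]-a[...,2]; lum=lambda a:a.sum(2)/3
for c in("top","side"):
    im=cv2.imread(f"pics/{c}0.png")[:,:,::-1]
    print(c,"disc",fit(c,im,35,70,(649,-15),sat),"rim",fit(c,im,140,60,(576,-69),sat),"hole",fit(c,im,37,60,(576,-69),lum))
    b=im.copy()
    for p in (circ(649,-16,35,70),circ(576,-69,140,60),circ(576,-69,37,60)): cv2.polylines(b,[project(c,p).round().astype(int)],True,(0,255,0),1)
    u,v=project(c,[600,-50,60])[0].astype(int)
    cv2.imwrite(f"pics/{c}0b.png",cv2.resize(b[v-65:v+65,u-80:u+80,::-1],None,fx=4,fy=4,interpolation=cv2.INTER_NEAREST))
```

```text
Traceback (most recent call last):
  File "h.py", line 5, in project
    k=manip.calibration(c); q=(np.atleast_2d(p)-k["origin"])@Rn.from_rotvec(k["rotation"]).as_matrix()
ValueError: time passes only in moves, steps and waits
```

```bash
python3 - <<'E'
s=open('h.py').read()
s=s.replace('def project','K={c:manip.calibration(c) for c in("top","side")}\ndef project',1).replace('k=manip.calibration(c);','k=K[c];')
s+='''
t=np.linspace(0,2*np.pi,180,endpoint=False)
def circ(x,y,r,z): return np.c_[x+r*np.cos(t),y+r*np.sin(t),0*t+z]
def fit(c,im,r,z,x0,ch):
    g=cv2.GaussianBlur(ch(im.astype(np.float32)),(0,0),0.7)
    def samp(x,y,rr):
        uv=project(c,circ(x,y,rr,z)).astype(np.float32)
        return cv2.remap(g,uv[None,:,0],uv[None,:,1],cv2.INTER_LINEAR)[0]
    best=max(((abs(np.mean(np.clip(samp(x,y,r+3)-samp(x,y,r-3),-90,90))),x,y) for x in np.arange(x0[0]-12,x0[0]+12.5) for y in np.arange(x0[1]-12,x0[1]+12.5)))
    return [round(float(v),1) for v in best]
sat=lambda a:a[...,0]-a[...,2]
lum=lambda a:a.sum(2)/3
'''
open('h.py','w').write(s)
E
python3 - <<'E'
from h import *
for c in("top","side"):
    im=cv2.imread(f"pics/{c}0.png")[:,:,::-1]
    print(c,"disc",fit(c,im,35,70,(649,-15),sat),"rim",fit(c,im,140,60,(576,-69),sat),"hole",fit(c,im,37,60,(576,-69),lum))
    b=im.copy()
    for p in (circ(649,-16,35,70),circ(576,-69,140,60),circ(576,-69,37,60)): cv2.polylines(b,[project(c,p).round().astype(int)],True,(0,255,0),1)
    u,v=project(c,[600,-50,60])[0].astype(int)
    cv2.imwrite(f"pics/{c}0b.png",cv2.resize(b[v-65:v+65,u-80:u+80,::-1],None,fx=4,fy=4,interpolation=cv2.INTER_NEAREST))
E
```

```text
top disc [59.0, 650.0, -19.0] rim [39.6, 573.0, -73.0] hole [70.1, 573.0, -73.0]
side disc [75.6, 650.0, -11.0] rim [42.5, 573.0, -68.0] hole [72.5, 574.0, -67.0]
```

View pics/top0b.png

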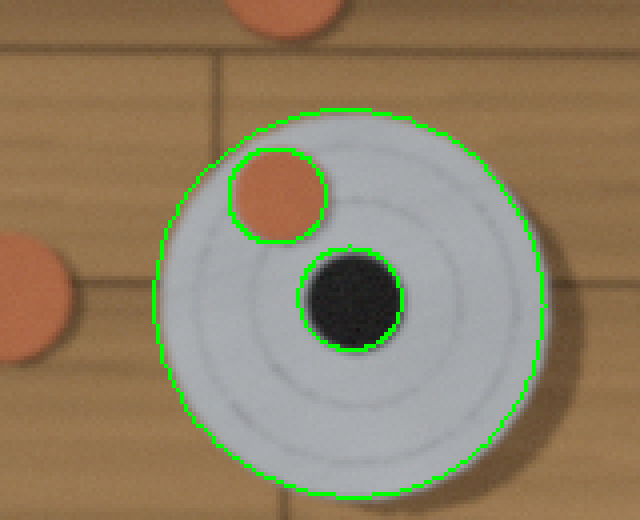

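View pics/side0b.png

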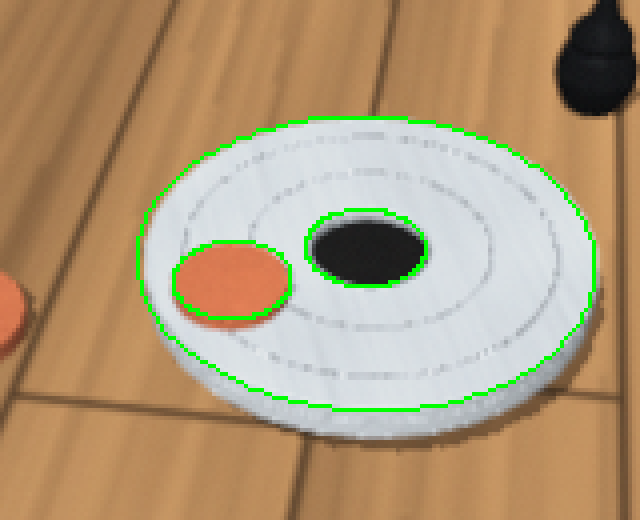

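```bash
cat >> h.py <<'E'
def shift(target,ydeg=-54.8):
    s=manip.sense(); R=Rn.from_rotvec(s["ee_rot"]); a=np.radians(ydeg)
    y=np.array([np.cos(a),np.sin(a),0]); z=np.array([0,0,-1.]); T=Rn.from_matrix(np.c_[np.cross(y,z),y,z])
    return "turn",np.degrees((R.inv()*T).as_rotvec()).round(2),"shift",(R.inv().apply(np.array(target)-s["position"])/1000).round(4),"F",s["wrist_force"].round(1),s["position"].round(1),round(s["width"],3),s["clock"]
E
python3 -c "
from h import *
print(shift((703,21.5,400)))"
```

```text
('turn', array([-0.0000e+00,  1.0000e-02,  1.2183e+02]), 'shift', array([-0.6389, -0.2559,  0.0047]), 'F', array([ 0.3, -0.6,  0.1]), array([214.6, 506.4, 404.7]), 1.0, 0.6)
```

>>> {"method": "servo_tool", "body": {"motion": [[[0,0,4,-0.02,-0.008,0,43],[0,0,10,-0.05,-0.02,0,43],[0,0,16,-0.085,-0.034,0,43],[0,0,22,-0.12,-0.048,0,43],[0,0,28,-0.155,-0.062,0,43],[0,0,34,-0.19,-0.076,0,43],[0,0,40,-0.225,-0.09,0,43],[0,0,46,-0.26,-0.104,0,43],[0,0,52,-0.29,-0.116,0,43],[0,0,57,-0.31,-0.124,0,43],[0,0,60,-0.32,-0.128,0,43],[0,0,60,-0.32,-0.128,0,43]]]}}

```text
clock: 1.6
position: [460.5, 262.3, 404.7]
ee_rot: [2.086, 2.348, 0.0]
wrist_force: [-0.2, 0.1, -0.1]
width: 0.431
grasp_force: 0.0
```

```bash
python3 -c "
from h import *
print(shift((703,21.5,320)))"
```

```text
('turn', array([2.000e-02, 0.000e+00, 6.156e+01]), 'shift', array([-0.2676,  0.2124,  0.0848]), 'F', array([-0.2,  0.1, -0.1]), array([460.5, 262.3, 404.7]), 0.431, 1.6)
```

>>> {"method": "servo_tool", "body": {"motion": [[[0,0,4,-0.017,0.013,0,43],[0,0,10,-0.043,0.034,0.01,43],[0,0,16,-0.07,0.055,0.02,43],[0,0,22,-0.096,0.076,0.03,43],[0,0,28,-0.122,0.097,0.04,43],[0,0,35,-0.152,0.121,0.05,43],[0,0,42,-0.182,0.145,0.06,43],[0,0,48,-0.21,0.166,0.07,43],[0,0,54,-0.235,0.187,0.08,43],[0,0,59,-0.256,0.203,0.085,43],[0,0,61.6,-0.2676,0.2124,0.085,43],[0,0,61.6,-0.2676,0.2124,0.085,43]]]}}

```text
clock: 2.6
position: [703.9, 22.9, 318.8]
ee_rot: [2.993, 0.953, -0.001]
wrist_force: [0.3, 0.2, 0.6]
width: 0.426
grasp_force: 0.0
```

Run:
```python
from h import *
print(shift((703,21.5,249)))
for c in("top","side"):
    im=manip.get_image(c); b=im.copy()
    s=manip.sense(); R=Rn.from_rotvec(s["ee_rot"])
    for yy in(-20,-37.5,20,37.5):
        p=project(c,s["position"]+R.apply([0,yy,186.1]))[0]; cv2.circle(b,tuple(p.round().astype(int)),1,(0,255,0),-1)
    u,v=project(c,[640,-20,80])[0].astype(int)
    cv2.imwrite(f"pics/{c}1.png",cv2.resize(b[v-65:v+65,u-80:u+80,::-1],None,fx=3,fy=3,interpolation=cv2.INTER_NEAREST))
a=np.hstack([cv2.imread("pics/top1.png")[:,40:440],cv2.imread("pics/side1.png")[:,40:440]]);cv2.imwrite("pics/both1.png",a)
```

```text
('turn', array([-0.  ,  0.02,  0.13]), 'shift', array([-0.0015,  0.0006,  0.0698]), 'F', array([0.3, 0.2, 0.6]), array([703.9,  22.9, 318.8]), 0.426, 2.6)
```

View pics/both1.png

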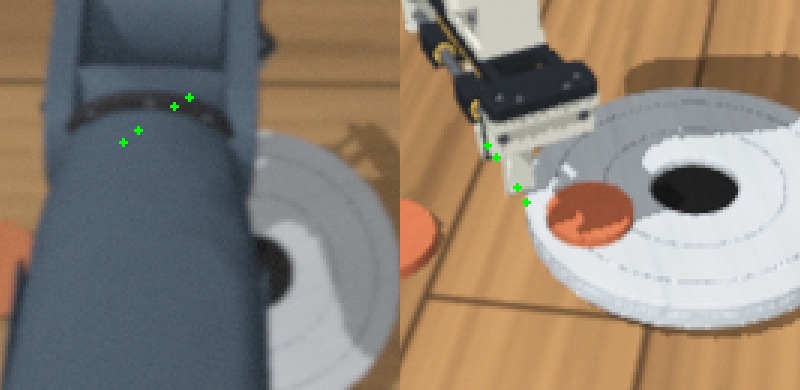

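The arm blocks the top view. In the side view the fingertips, near (515,185) in the crop, sit behind the disc at (590,213) and agree with the projected marks. I'll lower the fingers now.

>>> {"method": "servo_tool", "body": {"motion": [[[0,0,0.1,-0.0005,0.0005,0.01,43],[0,0,0.1,-0.001,0.0005,0.025,43],[0,0,0.1,-0.0015,0.0005,0.04,43],[0,0,0.1,-0.0015,0.0005,0.053,43],[0,0,0.1,-0.0015,0.0005,0.062,43],[0,0,0.1,-0.0015,0.0005,0.068,43],[0,0,0.1,-0.0015,0.0005,0.0698,43],[0,0,0.1,-0.0015,0.0005,0.0698,43]]]}}

```text
clock: 3.37
position: [701.9, 23.1, 249.8]
ee_rot: [-2.993, -0.954, 0.0]
wrist_force: [0.1, -1.0, 1.2]
width: 0.432
grasp_force: 0.0
```

Run:
```python
from h import *
u=np.array([573.5-650,-70+16]);u/=np.linalg.norm(u)
print(shift((703,21.5,249)), shift((*(np.array([573.5,-70])-u*37),249)))
print(shift((*(np.array([650,-16])-u*37),249)))
```

```text
('turn', array([-0.01,  0.01,  0.16]), 'shift', array([0.    , 0.002 , 0.0008]), 'F', array([ 0.1, -1. ,  1.2]), array([701.9,  23.1, 249.8]), 0.432, 3.3667) ('turn', array([-0.01,  0.01,  0.16]), 'shift', array([-0.1215,  0.0017,  0.0008]), 'F', array([ 0.1, -1. ,  1.2]), array([701.9,  23.1, 249.8]), 0.432, 3.3667)
('turn', array([-0.01,  0.01,  0.16]), 'shift', array([-0.0279,  0.002 ,  0.0008]), 'F', array([ 0.1, -1. ,  1.2]), array([701.9,  23.1, 249.8]), 0.432, 3.3667)
```

>>> {"method": "servo_tool", "body": {"motion": [[[0,0,0,-0.005,0.002,0,43],[0,0,0,-0.012,0.002,0.0005,43],[0,0,0,-0.018,0.002,0.0005,43],[0,0,0,-0.022,0.002,0.0005,43],[0,0,0,-0.026,0.002,0.0005,43],[0,0,0,-0.03,0.002,0.0005,43],[0,0,0,-0.034,0.002,0.0005,43],[0,0,0,-0.04,0.002,0.0005,43],[0,0,0,-0.047,0.002,0.0005,43],[0,0,0,-0.054,0.002,0.0005,43],[0,0,0,-0.06,0.002,0.0005,43],[0,0,0,-0.06,0.002,0.0005,43]]]}}

```text
clock: 4.37
position: [653.2, -14.2, 249.4]
ee_rot: [-2.994, -0.952, 0.001]
wrist_force: [-0.1, 0.7, -0.2]
width: 0.43
grasp_force: 0.0
```

Run:
```python
from h import *
u=np.array([573.5-650,-70+16]);u/=np.linalg.norm(u)
print(shift((*(np.array([573.5,-70])-u*37),249)))
c="side"
im=manip.get_image(c); b=im.copy()
print(fit(c,im,35,70,(618,-38),sat))
for p in (circ(573.5,-68,37,60),): cv2.polylines(b,[project(c,p).round().astype(int)],True,(0,255,0),1)
p,v=project(c,[610,-45,80])[0].astype(int)
cv2.imwrite("pics/s2.png",cv2.resize(b[v-50:v+50,p-65:p+65,::-1],None,fx=5,fy=5,interpolation=cv2.INTER_NEAREST))
```

```text
('turn', array([-0.03,  0.05,  0.1 ]), 'shift', array([-0.0603, -0.0005,  0.0004]), 'F', array([-0.1,  0.7, -0.2]), array([653.2, -14.2, 249.4]), 0.43, 4.3667)
[30.7, 621.0, -26.0]
```

View pics/s2.png

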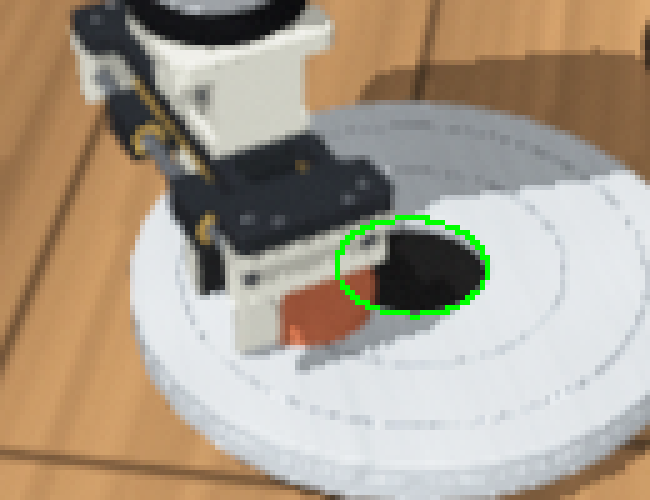

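The side view shows the disc lying against the fingers at about (330,310), in line with the recess at (415,265). I'll push on, slowly.

>>> {"method": "servo_tool", "body": {"motion": [[[0,0,0,-0.004,0,0,43],[0,0,0,-0.01,0,0,43],[0,0,0,-0.016,0,0,43],[0,0,0,-0.022,0,0,43],[0,0,0,-0.028,0,0,43],[0,0,0,-0.034,0,0,43],[0,0,0,-0.039,0,0,43],[0,0,0,-0.044,0,0,43],[0,0,0,-0.048,0,0,43],[0,0,0,-0.052,0,0,43],[0,0,0,-0.055,0,0,43],[0,0,0,-0.057,0,0,43]]]}}

```text
clock: 5.42
position: [607.3, -46.7, 249.4]
ee_rot: [-2.993, -0.953, 0.0]
wrist_force: [0.1, -0.0, 0.2]
width: 0.428
grasp_force: 0.1
```

>>> {"method": "servo_tool", "body": {"motion": [[[0,0,0,-0.0015,0,0,43],[0,0,0,-0.003,0,0,43],[0,0,0,-0.0045,0,0,43],[0,0,0,-0.006,0,0,43],[0,0,0,-0.006,0,0,43]]]}}

```text
clock: 5.83
position: [602.6, -50.0, 249.4]
ee_rot: [-2.993, -0.953, 0.0]
wrist_force: [-0.1, -0.2, -0.3]
width: 0.429
grasp_force: 0.0
```

Run:
```python
from h import *
u=np.array([573.5-650,-70+16]);u/=np.linalg.norm(u)
print(shift((*(np.array([573.5,-70])-u*37),249)))
c="side"
im=manip.get_image(c); b=im.copy()
for p in (circ(573.5,-68,37,60),): cv2.polylines(b,[project(c,p).round().astype(int)],True,(0,255,0),1)
p,v=project(c,[590,-55,80])[0].astype(int)
cv2.imwrite("pics/s3.png",cv2.resize(np.hstack([im[v-50:v+50,p-55:p+55,::-1],b[v-50:v+50,p-25:p+25,::-1]]),None,fx=5,fy=5,interpolation=cv2.INTER_NEAREST))
```

```text
('turn', array([-0.01,  0.01,  0.14]), 'shift', array([ 0.0017, -0.0004,  0.0004]), 'F', array([-0.1, -0.2, -0.3]), array([602.6, -50. , 249.4]), 0.429, 5.8333)
```

View pics/s3.png

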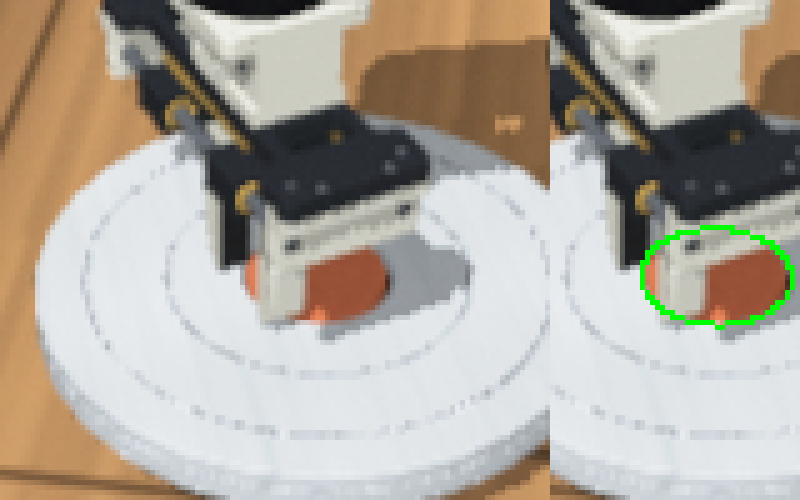

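The disc fills the recess outline and looks flush, with only a thin dark gap at the right (390,280). I'll back off and lift to check it.

>>> {"method": "servo_tool", "body": {"motion": [[[0,0,0,0.005,0,0,43],[0,0,0,0.015,0,0,43],[0,0,0,0.025,0,-0.01,43],[0,0,0,0.04,0,-0.025,43],[0,0,0,0.06,0,-0.04,20],[0,0,0,0.08,0,-0.05,0],[0,0,0,0.095,0,-0.05,0],[0,0,0,0.1,0,-0.05,0],[0,0,0,0.1,0,-0.05,0]]]}}

```text
clock: 6.63
position: [684.9, 9.0, 298.9]
ee_rot: [-2.993, -0.955, 0.0]
wrist_force: [-0.3, -0.7, 0.3]
width: 0.119
grasp_force: 0.0
```

Run:
```python
from h import *
c="side"
im=manip.get_image(c)
print(fit(c,im,35,60,(573,-68),sat), manip.place_of(c,"bat_center"))
print(shift((573.5,-69,265)))
p,v=project(c,[590,-55,60])[0].astype(int)
cv2.imwrite("pics/s4.png",cv2.resize(im[v-50:v+50,p-65:p+65,::-1],None,fx=5,fy=5,interpolation=cv2.INTER_NEAREST))
```

```text
[83.6, 574.0, -68.0] [{'at': [837.4, -20.4, 10.4], 'confidence': 0.73}, {'at': [570.0, -69.4, 54.2], 'confidence': 0.71}, {'at': [583.5, 189.7, 9.4], 'confidence': 0.7}]
('turn', array([-0.05,  0.07,  0.15]), 'shift', array([-0.1345, -0.0011,  0.0338]), 'F', array([ 0.9,  1.1, -0.4]), array([683.9,   7.9, 298.6]), 0.036, 6.7333)
```

View pics/s4.png

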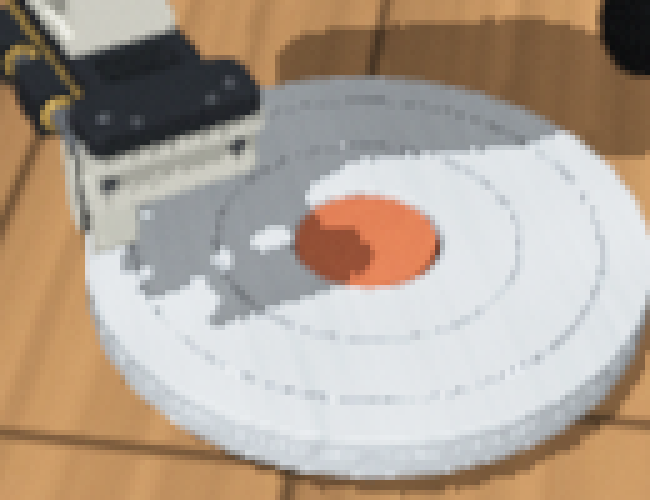

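The disc sits flush in the recess, near (370,240) in the crop. With the fingers shut, I'll move over its middle.

>>> {"method": "servo_tool", "body": {"motion": [[[0,0,0,-0.015,0,0,0],[0,0,0,-0.04,0,0,0],[0,0,0,-0.065,0,0.005,0],[0,0,0,-0.09,0,0.012,0],[0,0,0,-0.112,0,0.02,0],[0,0,0,-0.127,-0.001,0.028,0],[0,0,0,-0.134,-0.001,0.035,0],[0,0,0,-0.134,-0.001,0.042,0],[0,0,0,-0.134,-0.001,0.047,0],[0,0,0,-0.134,-0.001,0.049,0],[0,0,0,-0.134,-0.001,0.049,0],[0,0,0,-0.134,-0.001,0.049,0]]]}}

```text
clock: 7.73
position: [574.9, -68.4, 250.4]
ee_rot: [2.993, 0.954, 0.0]
wrist_force: [-0.4, -0.2, 0.1]
width: 0.004
grasp_force: 0.0
```

>>> {"method": "servo_tool", "body": {"motion": [[[0,0,0,0,0,0.001,0],[0,0,0,0,0,0.002,0],[0,0,0,0,0,0.003,0],[0,0,0,0,0,0.003,0],[0,0,0,0,0,0.003,0]]]}}

```text
clock: 8.15
position: [574.4, -68.7, 247.4]
ee_rot: [2.993, 0.954, -0.0]
wrist_force: [-0.2, 0.1, 0.8]
width: 0.002
grasp_force: 0.0
```

>>> {"method": "servo_tool", "body": {"motion": [[[0,0,0,0,0,0.0005,0],[0,0,0,0,0,0.001,0],[0,0,0,0,0,0.0015,0],[0,0,0,0,0,0.0015,0],[0,0,0,0,0,0.0015,0]]]}}

```text
clock: 8.57
position: [574.4, -68.8, 246.4]
ee_rot: [2.993, 0.953, 0.0]
wrist_force: [-2.1, 0.0, 5.8]
width: 0.005
grasp_force: 2.9
```

>>> {"method": "servo_tool", "body": {"motion": [[[0,0,0,0,0,0.0005,0],[0,0,0,0,0,0.0005,0],[0,0,0,0,0,0.0005,0],[0,0,0,0,0,0.0005,0]]]}}

```text
clock: 8.9
position: [574.4, -68.7, 246.4]
ee_rot: [2.993, 0.954, 0.0]
wrist_force: [-4.4, 0.5, 11.4]
width: 0.005
grasp_force: 5.7
```

The fingertips pressed with 11 N, well over the 2 N needed. Now I'll lift straight up and draw back.

>>> {"method": "servo_tool", "body": {"motion": [[[0,0,0,0,0,-0.003,0],[0,0,0,0,0,-0.01,0],[0,0,0,0,0,-0.03,0],[0,0,0,0,0,-0.055,0],[0,0,0,0.02,0,-0.08,0],[0,0,0,0.05,0,-0.1,0],[0,0,0,0.08,0,-0.115,0],[0,0,0,0.1,0,-0.12,0],[0,0,0,0.1,0,-0.12,0],[0,0,0,0.1,0,-0.12,0]]]}}

```text
clock: 9.73
position: [656.1, -10.4, 365.5]
ee_rot: [2.993, 0.955, 0.0]
wrist_force: [0.6, -0.4, -0.5]
width: 0.005
grasp_force: 0.0
```

Run:
```python
from h import *
c="side"
im=manip.get_image(c)
print(fit(c,im,35,60,(573,-68),sat),fit(c,im,140,60,(573,-68),sat),[(n,[d["at"] for d in manip.place_of(c,n)]) for n in("bat_center","jar","dark_jar")])
p,v=project(c,[590,-55,60])[0].astype(int)
cv2.imwrite("pics/s5.png",cv2.resize(im[v-50:v+50,p-65:p+65,::-1],None,fx=5,fy=5,interpolation=cv2.INTER_NEAREST))
print(manip.sense()["wrist_force"])
```

```text
[81.3, 574.0, -68.0] [38.6, 573.0, -68.0] [('bat_center', [[571.0, -68.9, 54.3], [583.7, 189.6, 11.0], [836.7, -21.3, 11.3], [445.9, 362.6, 3.8]]), ('jar', [[447.9, 358.1, 4.0], [619.5, 295.3, 1.0]]), ('dark_jar', [[434.6, -338.3, -1.7]])]
[-0.41354955  0.6804676   0.07603549]
```

View pics/s5.png

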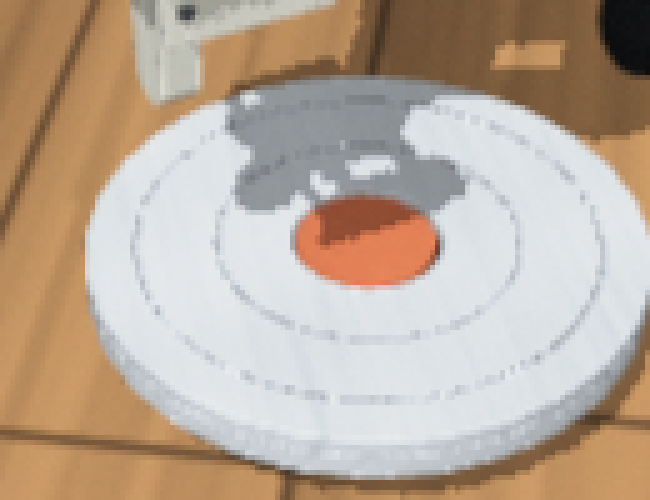

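The picture shows the disc flush at (370,240), and the gripper is clear of it. I'll hand the job in.

```bash
python3 -c "
from bench import manip
print(manip.close_job())"
```

```text
the job is handed in; nothing more can be done
None
```

The disc was slid flush into the recess, pressed in its middle with about 11 N, and the gripper drawn clear; the jars read as unmoved, the brush was not re-measured, and the job was handed in at about 10 s with no verdict returned.

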